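# Slide the processor along the rail into the corner pocket

### The arm

A 6-joint arm with a two-finger parallel gripper is mounted at the origin on the work surface. World frame = base frame: x ahead of the robot, y to its left, z up, the work surface at z = 0. Lengths are in mm, angles in rad, forces in N, time in s.
With the tool pointing down it reaches from about 275 to 1000 mm from the base axis. Payload 8.4 kg.
Tool frame: the origin (TCP) lies midway between the tips of the shut fingers; the grasp point (between the pads) lies 19 mm behind it; z points along the fingers, y is the line along which they close (so a half turn about z gives the same grasp; the last joint's range is limited). The gripper opens to 85 mm and grips with 20 to 120 N. Pads are 22 mm wide; open, the fingers measure 114 mm over their backs; the gripper's body (76 mm by 85 mm) begins 54 mm behind the grasp point. The pads swing forward as they close: fully open they stand 13 mm farther back than shut.
Start: joints at [-1.187, 0.353, 1.633, -0, 1.155, -0.002], TCP at [235.187, -579.064, 231.281] pointing down, gripper open.
Joint ranges: [-2.63, 2.63], [-0.92, 2.1], [0.06, 2.66], [-1.3, 4.44], [0, 2.69], [-3.02, 3.02]. Speed limits (rad/s): [2.22, 2.22, 2.79, 3.14, 3.14, 3.14].

### API

Orientations are given as [roll, pitch, yaw] about the fixed x, y, z axes, in that order (R = Rz(yaw) Ry(pitch) Rx(roll)).
In Python, from rig import r gives the robot as it stands.
- The arm moves only by the shell command python3 -m inch 'ROWS' [OPENING] [FORCE]. ROWS is JSON, a list that holds one entry, the list of rows, each a list of 6 numbers: the shift along the tool's x, y, z scaled (see below), then the turn, a rotation vector about the tool's x, y, z scaled (see below). In form: [[[tx, ty, tz, wx, wy, wz], ...]]. A call has 1 to 8 rows; each row is the pose to reach, as a shift and turn from the pose commanded when the call began, along the tool's axes at that moment, turning the shorter way round; what a row does not reach only later rows make up. The controller multiplies each number of a shift by 20 cm and each number of a turn by pi rad. A row lasts 1/12 s, in which the tool goes at most 41.7 mm and 7.16 degrees, less where a joint would pass 70% of its speed; a pose out of reach is approached as far as the arm can. A call with a number of a shift or a turn outside -1 to 1 is refused whole. A call with a gripper value outside its range is refused whole. OPENING is the gripper's target within -1 to 1 (fully open at 1, half-way at 0, shut at -1), set as the call begins (- or left out, the last holds). The fingers move at their own pace and stop on an object; FORCE is the grip in N (left out, the last holds). Time passes only in rows, so rows that repeat a pose let the fingers close. It gives the time, the measured TCP pose, the force, the opening and the grip force at its end, in the units of the state.
- r.sense(): the state, without advancing time (a new reading comes with each control period).
- r.grab_frame(name): name is "scene" or "side" or "wrist"; returns the picture (480x640x3 uint8, red, green, blue); there is no depth.
- r.camera_info(name): a dict with "K" (3x3 intrinsics, pixels), "distortion" ([k1, k2, p1, p2, k3] as OpenCV has them; the pictures are not rectified), "rvec" (rotation vector, rad) and "tvec" (3), from world to camera coordinates, as OpenCV has them; the wrist camera has in their place "mount" (4x4, takes a point from camera to tool coordinates, whose origin is the TCP and whose axes are the flange's). Camera axes: x right, y down, z forward; pixel columns grow to the right and rows downward; lengths in mm; the calibration is good to about 2 mm. A picture is of the moment at which its call begins: read the wrist's pose just before it. camera_info takes no time and is no camera call.
- r.sign_off(): hands the job in; it is judged then, once.
The state is a dict: "clock": time; "qpos": joint angles; "qvel": joint speeds; "joint_efforts": joint torques, N m; "eef_pos": TCP position; "tcp_rot": TCP orientation; "contact_force": force on the tool from outside, world axes, zero at the start; "wrist_torque": the same for the moment, N m; "opening": opening from 0.0 (shut) to 1.0 (fully open); "grasp_force": force on a finger pad.
Only numpy, scipy, OpenCV 4.12 (cv2) and the standard library are available. Lean on these libraries where they do the work, as an engineer would, in place of code of your own. Each camera call takes 0.05 s, during which the arm holds its last target. There are 200 camera calls.

### The job

On the blue tray, push the loose silver-lidded processor with your fingertips until it sits flat against the tray's rail, still well clear of the yellow corner pocket; then slide it along the rail into the pocket until it is fully home against the end stop, and take your hand away. Only push or press it: never lift or tip it up, and leave the black chip, the jar and everything else where they are.

Things in the scene. Friction and masses are not known exactly. Their poses are not given: they have to be found in the camera images.
- tray: Blue flat sorting tray, fixed to the bench, 200 mm (its x) by 320 mm (its y), 12 mm thick; origin at the centre of its underside, so its floor is at z = 12 mm. Floor, rail and pocket walls are smooth and slick (friction about 0.2). No walls on its -x and -y edges. It is turned up to 0.3 rad either way; at yaw 0 the rail is on the side away from the robot and the pocket at the robot's left end.
- rail (a point): Foot of the working face of the aluminium rail, midway along it: tray x = 80 mm, y = 0, z = 12 mm. The face looks to tray -x; the rail runs along tray y for the tray's whole length, 10 mm wide, 12 mm high above the floor.
- end_stop (a point): Foot of the face of the end stop in the pocket's corner with the rail: tray x = 80 mm, y = 150 mm, z = 12 mm. The face looks to tray -y and spans x = 10 to 80 mm; the stop is 12 mm high, 10 mm thick.
- lip (a point): Foot of the mouth end of the lip's inner face: tray x = 31 mm, y = 112 mm, z = 12 mm. The lip is parallel to the rail, 12 mm high, 10 mm thick, runs from here to the end stop (y = 150 mm) and leaves a pocket 49 mm wide. A flare 8 mm thick continues it at the mouth, opening away from the rail to x = 12 to 19 mm at y = 89 mm.
- pocket (a point): Point on the yellow floor of the corner pocket over which the processor's centre lies when fully home: tray x = 57 mm, y = 127 mm, z = 12 mm. It turns with the tray.
- cpu: Loose processor to be moved, 32 to 59 g: square green carrier 46 x 46 x 6 mm, centred silver lid 38 x 38 x 2 mm on top (8 mm in all). Origin at the centre of its underside; x, y along its edges. Starts flat on the tray, centre 95 to 120 mm from the rail face, turned up to 0.35 rad, at tray y about -100 or 0 mm (the black chip at the other). Home, its rear 8 mm stands out of the lip.
- black_chip: All-black chip of the same shape and size (46 x 46 x 8 mm), loose on the tray floor beside the processor, its centre 95 to 120 mm from the rail; origin at the centre of its underside. To be left alone.
- jar: Small jar with red cap, 30 mm in diameter, 35 mm high, standing loose on the tray near its -x, +y corner; origin at the centre of its underside. To be left alone.
- solvent: White solvent bottle with red cap, 56 mm in diameter, 130 mm high, on the bench to the robot's right of the tray; origin at the centre of its underside. To be left alone.
- driver: Orange-handled screwdriver lying on the bench to the robot's right of the tray; origin under the middle of it, its x from handle to tip. To be left alone.
Mind the look-alikes: they are no part of the job. What is shaped like the cpu but red is not meant.

How it is judged:
By the outcome, as a careful person would: the job done as asked, in the order asked, and still so for the second after the job is handed in, with the robot touching nothing.
It also fails if it takes over 54 s, if anything falls off the work surface, if the arm or the gripper's body presses on something with over 40 N, if the wrist force passes 120 N, or if a joint passes its speed limit or range.

## Working session

There is one attempt and no reset: what is moved stays moved. The work goes in short steps, Python scripts to look and compute and a shell command to move; the robot and the scene stay as the last step left them, time stands still between calls to the robot, and variables do not carry over. Pictures are saved under pics/ and viewed, at most 10 in all, crops included, and the job is handed in when it is done.

```bash
mkdir -p pics; ls; python3 - <<'E'
from rig import r
import cv2
s=r.sense(); print(s)
for n in("scene","side"):
    cv2.imwrite(f"pics/{n}0.png",cv2.cvtColor(r.grab_frame(n),cv2.COLOR_RGB2BGR)); print(n,r.camera_info(n))
print(r.camera_info("wrist"))
E
```

```text
pics
{'clock': 0.0, 'qpos': array([-1.18736999e+00,  3.53654083e-01,  1.63415919e+00,  2.32600779e-05,
        1.15517564e+00, -2.37320635e-03]), 'qvel': array([ 0.00166649, -0.00038213, -0.00054139, -0.00143765,  0.00268509,
       -0.00030763]), 'joint_efforts': array([-1.71861075e-06, -6.05262065e+01, -3.42072129e+01,  6.75211140e-05,
        9.49224952e-03,  4.32448121e-05]), 'eef_pos': array([ 235.02904802, -578.60405227,  230.54724468]), 'tcp_rot': array([-3.14019644e+00, -2.45802780e-05,  3.85790120e-01]), 'contact_force': array([-0.22176178,  0.3223129 , -0.86155964]), 'wrist_torque': array([-0.06399372, -0.03533796,  0.00501016]), 'grasp_force': 0.0, 'opening': 1.0021928896186763}
scene {'K': array([[556.49045714,   0.        , 314.03938928],
       [  0.        , 556.49045714, 239.13969993],
       [  0.        ,   0.        ,   1.        ]]), 'distortion': array([-0.01278323,  0.        ,  0.        ,  0.        ,  0.        ]), 'rvec': array([ 0.60411507,  2.59209403, -1.21385722]), 'tvec': array([ 531.86729682,  -64.47565795, 1074.25717657])}
side {'K': array([[438.74612
[... 235 characters left out ...]
rray([ 0.17271508, -2.70900884,  1.51274788]), 'tvec': array([538.24185151, 126.14540877, 841.97853254])}
{'K': array([[336.12840577,   0.        , 309.98706395],
       [  0.        , 336.12840577, 245.77860912],
       [  0.        ,   0.        ,   1.        ]]), 'distortion': array([0.01142385, 0.        , 0.        , 0.        , 0.        ]), 'mount': array([[-1.06551468e-03, -9.64945370e-01, -2.62448657e-01,
         6.45399380e+01],
       [ 9.99998585e-01, -6.86482150e-04, -1.53590193e-03,
        -3.19823082e-01],
       [ 1.30189514e-03, -2.62449922e-01,  9.64944736e-01,
        -1.41751602e+02],
       [ 0.00000000e+00,  0.00000000e+00,  0.00000000e+00,
         1.00000000e+00]])}
```

View pics/scene0.png

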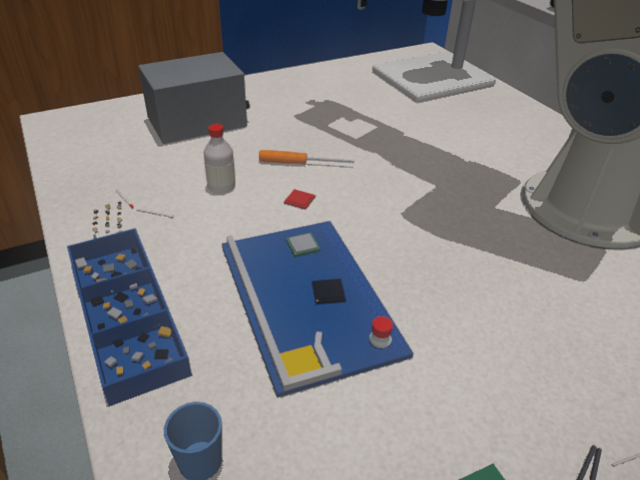

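View pics/side0.png

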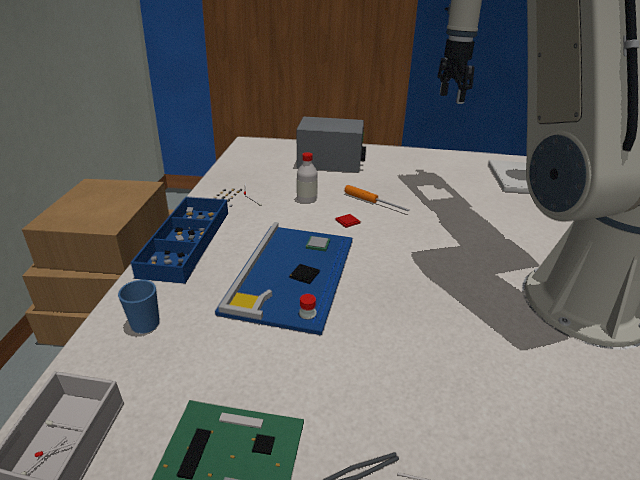

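The scene view shows the processor at about (303,243), with the black chip at (329,291), the jar at (381,332), the yellow pocket at (300,363) and the tray's free corner at (332,223). The side view agrees. The rail runs along the tray's far side.

```bash
cat > h.py <<'E'
import numpy as np, cv2
from rig import r
from scipy.spatial.transform import Rotation as Ro
def cam(n,s=None):
    c=r.camera_info(n)
    if n=="wrist":
        s=s or r.sense(); T=np.eye(4); T[:3,:3]=Ro.from_euler('xyz',s['tcp_rot']).as_matrix(); T[:3,3]=s['eef_pos']
        M=T@c['mount']; return c['K'],c['distortion'],M[:3,:3],M[:3,3]
    R=cv2.Rodrigues(c['rvec'])[0]; return c['K'],c['distortion'],R.T,-R.T@c['tvec']
def cast(C,px,z):
    K,D,R,o=C
    p=cv2.undistortPoints(np.asarray(px,float).reshape(-1,1,2),K,D).reshape(-1,2)
    d=np.c_[p,np.ones(len(p))]@R.T
    return (o+d*((z-o[2])/d[:,2])[:,None])[:,:2]
def big(m):
    cs=cv2.findContours(m.astype(np.uint8),cv2.RETR_EXTERNAL,cv2.CHAIN_APPROX_NONE)[0]
    return max(cs,key=cv2.contourArea).reshape(-1,2)
def rect(P):
    (c,wh,a)=cv2.minAreaRect(P.astype(np.float32)); a=np.radians((a+45)%90-45)
    return np.round(c,1),np.round(wh,1),round(float(a),3)
E
python3 - <<'E'
from h import *
im=cv2.imread("pics/scene0.png");C=cam("scene");print("cam at",C[3])
hsv=cv2.cvtColor(im,cv2.COLOR_BGR2HSV);H,S,V=[hsv[...,i].astype(int) for i in range(3)]
roi=np.zeros(H.shape,bool);roi[215:392,218:415]=1
blue=roi&(abs(H-110)<15)&(S>120)
k=big(blue); P=cast(C,k,12)
print("blue rect",rect(P))
# corner estimates by line fit of the two free edges
a=cast(C,[[332,223]],12)[0];b=cast(C,[[411,353]],12)[0];print(a,b)
def line(p,q,P):
    u=(q-p)/np.linalg.norm(q-p);n=np.array([-u[1],u[0]]);t=(P-p)@u;L=np.linalg.norm(q-p)
    Q=P[(abs((P-p)@n)<6)&(t>.06*L)&(t<.94*L)]
    v=cv2.fitLine(Q.astype(np.float32),cv2.DIST_HUBER,0,.01,.01).ravel();return v[:2],v[2:],len(Q)
e=line(a,b,P);c=cast(C,[[240,236]],12)[0];f=line(a,c,P);print(e,f)
print("yaw from -x edge",np.arctan2(e[0][1],e[0][0])-np.pi/2,"from -y edge",np.arctan2(f[0][1],f[0][0]))
t=np.linalg.solve(np.c_[e[0],-f[0]],f[1]-e[1]);print("corner -x-y",e[1]+t[0]*e[0])
yel=roi&(abs(H-25)<8)&(S>150);ky=big(yel);print("yellow",rect(cast(C,ky,12)))
for n,z,m in(("lid",20,roi&(S<70)&(V>90)),("carrier",18,roi&(abs(H-65)<25)&(S>50)),("black",20,roi&(V<45))):
    m=m.copy()
    if n=="lid": m[:230]=0;m[258:]=0;m[:,:285]=0;m[:,325:]=0
    print(n,rect(cast(C,big(m),z)))
E
```

```text
cam at [878.47556471 530.50960235 622.82313487]
blue rect (array([590.1, -10.6]), array([316.9, 173.1]), -0.116)
[ 483.80923089 -151.34436083] [523.59570237 155.00492192]
(array([0.1149829, 0.9933675], dtype=float32), array([506.33237 ,  10.985419], dtype=float32), 117) (array([ 0.9921984 , -0.12466889], dtype=float32), array([ 541.96344, -162.82791], dtype=float32), 52)
yaw from -x edge -0.11523783 from -y edge -0.124994114
corner -x-y [ 487.01257 -155.92339]
yellow (array([667.5,  98.9]), array([39.8, 45.1]), -0.117)
lid (array([ 560. , -115.4]), array([45.7, 43.6]), -0.116)
carrier (array([ 559.6, -114.2]), array([48.3, 46.2]), -0.122)
black (array([580.6,  20.5]), array([12.2, 42.5]), -0.334)
```

```bash
python3 -m inch '[[[0.2,-0.15,0,0,0,0.03],[0.4,-0.3,0,0,0,0.07],[0.6,-0.45,0,0,0,0.1],[0.8,-0.6,0,0,0,0.13],[1,-0.756,0,0,0,0.16],[1,-0.756,0,0,0,0.16],[1,-0.756,0,0,0,0.16],[1,-0.756,0,0,0,0.16]]]' -1 20
cat >> h.py <<'E'
TY=-0.118; TO=np.array([605.1,-8.8])
def RT(a=TY): return np.array([[np.cos(a),-np.sin(a)],[np.sin(a),np.cos(a)]])
def w(t): return TO+RT()@np.array(t,float)
def tr(p): return (np.asarray(p)-TO)@RT()
def go(t,z,yaw):
    s=r.sense(); T=Ro.from_euler('xyz',s['tcp_rot']); d=T.inv().apply(np.r_[w(t),z]-s['eef_pos'])
    R2=T.inv()*Ro.from_euler('xyz',[np.pi,0,yaw]); v=R2.as_rotvec()
    print("t",s['clock'],"tray",tr(s['eef_pos'][:2]).round(1),"z",s['eef_pos'][2].round(1),"yaw",s['tcp_rot'][2].round(3),"shift",(d/200).round(3),"turn",(v/np.pi).round(4),"F",s['contact_force'].round(1))
E
python3 -c "
from h import *
go([-78,-111],200,TY)"
```

```text
clock: 0.77
eef_pos: [364.5, -361.9, 231.2]
tcp_rot: [-3.141, 0.0, -0.113]
contact_force: [0.1, 0.1, 0.4]
opening: -0.002
grasp_force: 0.0
t 0.7667 tray [-197.4 -378.9] z 231.2 yaw -0.113 shift [ 0.604 -1.337  0.156] turn [-0.0001  0.0001  0.0016] F [0.1 0.1 0.4]
```

```bash
python3 -m inch '[[[0.09,-0.2,0,0,0,0],[0.18,-0.4,0,0,0,0],[0.27,-0.6,0,0,0,0],[0.36,-0.8,0,0,0,0],[0.45,-1,0,0,0,0],[0.45,-1,0,0,0,0],[0.45,-1,0,0,0,0]]]'
python3 -m inch '[[[0.15,-0.15,0.05,0,0,0],[0.15,-0.3,0.15,0,0,0.001],[0.15,-0.337,0.15,0,0,0.001],[0.15,-0.337,0.15,0,0,0.001],[0.15,-0.337,0.15,0,0,0.001]]]'
python3 - <<'E'
from h import *
s=r.sense();im=cv2.cvtColor(r.grab_frame("wrist"),cv2.COLOR_RGB2BGR);cv2.imwrite("pics/w1.png",im)
go([-78,-111],200,TY)
np.save("s1.npy",s,allow_pickle=True)
E
```

```text
clock: 1.35
eef_pos: [477.5, -174.5, 231.2]
tcp_rot: [-3.141, -0.0, -0.114]
contact_force: [-0.1, -0.8, 0.7]
opening: -0.001
grasp_force: 0.0
clock: 1.77
eef_pos: [513.6, -113.7, 201.3]
tcp_rot: [3.141, 0.001, -0.12]
contact_force: [-0.7, -0.8, -0.9]
opening: -0.007
grasp_force: 0.0
t 1.8167 tray [ -78.3 -115.2] z 201.8 yaw -0.121 shift [ 0.001 -0.021  0.009] turn [ 0.0003 -0.0002 -0.0008] F [ 0.1 -0.  -0.2]
```

View pics/w1.png

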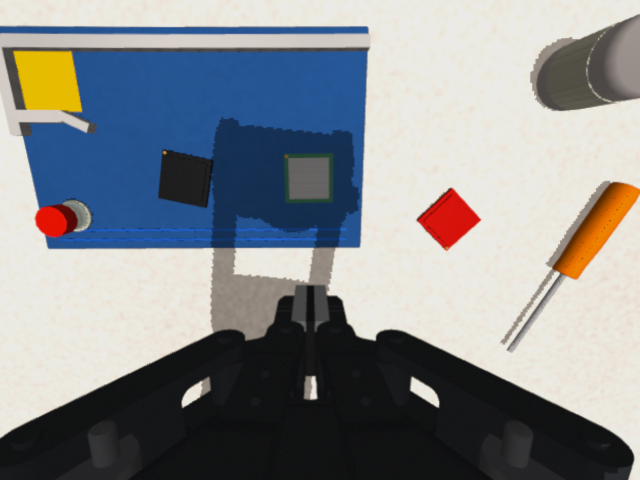

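The wrist view shows the processor at (309,178), almost square to the rail. The rail runs along rows 34–50, the tray's free corner is at (361,247), the black chip at (185,178) and the pocket at (48,81).

```bash
python3 - <<'E'
from h import *
s=np.load("s1.npy",allow_pickle=True).item();im=cv2.imread("pics/w1.png");C=cam("wrist",s)
hsv=cv2.cvtColor(im,cv2.COLOR_BGR2HSV);H,S,V=[hsv[...,i].astype(int) for i in range(3)]
blue=(abs(H-110)<15)&(S>100);white=(S<60)
def fit(px,z):
    v=cv2.fitLine(cast(C,px,z).astype(np.float32),cv2.DIST_HUBER,0,.01,.01).ravel();return v
# -x edge: last blue row per column; rail top inner edge: last bright row in rows 30..60
e=fit([(c,np.where(blue[150:262,c])[0].max()+150.5) for c in [*range(70,205,3)]],12)
rl=fit([(c,np.where(V[30:60,c]>150)[0].max()+30.5) for c in range(90,350,3)],24)
y=fit([(np.where(blue[rr,:400])[0].max()+.5,rr) for rr in range(60,120,2)],12)
for n,v in(("-x edge",e),("rail",rl),("-y",y)): print(n,v.round(4),np.arctan(v[1]/v[0]), "tray xy of pt",tr(v[2:]).round(1))
m=(S<50)&(V>60);m[:150]=0;m[205:]=0;m[:,:280]=0;m[:,338:]=0
g=~blue;g[:148]=0;g[208:]=0;g[:,:280]=0;g[:,338:]=0
g=cv2.morphologyEx(g.astype(np.uint8),cv2.MORPH_OPEN,np.ones((9,9)))
for n,z,mm in(("lid",20,m),("carrier",18,g)):
    q=rect(cast(C,big(mm),z));print(n,q,"tray",tr(q[0]).round(1))
bk=(V<50)&(S<120);bk[:140]=0;bk[212:]=0;bk[:,:150]=0;bk[:,220:]=0
q=rect(cast(C,big(bk),20));print("black",q,tr(q[0]).round(1))
E
```

```text
-x edge [1.206000e-01 9.927000e-01 5.074932e+02 6.513460e+01] 1.4499495 tray xy of pt [-105.6   61.9]
rail [ 1.178000e-01  9.930000e-01  6.732008e+02 -5.121650e+01] 1.4527483 tray xy of pt [ 72.6 -34.1]
-y [ 9.943000e-01 -1.064000e-01  6.252380e+02 -1.776793e+02] -0.10664416 tray xy of pt [  39.9 -165.3]
lid (array([ 555.9, -117.4]), array([37.9, 38.1]), -0.092) tray [ -36.1 -113.6]
carrier (array([ 556. , -117.4]), array([45.2, 45.8]), -0.106) tray [ -36.  -113.6]
black (array([569.4,  -1.9]), array([45.6, 44.9]), -0.332) [-36.3   2.6]
```

```bash
sed -i 's/605.1,-8.8/601.5,-11.1/' h.py; python3 -c "
from h import *
go([-74,-109.5],15,TY)"
```

```text
t 1.8167 tray [ -75.  -112.4] z 201.8 yaw -0.121 shift [ 0.004 -0.015  0.934] turn [ 0.0003 -0.0002 -0.0008] F [ 0.1 -0.  -0.2]
```

```bash
python3 -m inch '[[[0,-0.015,0.2,0,0,-0.001],[0,-0.015,0.4,0,0,-0.001],[0,-0.015,0.6,0,0,-0.001],[0,-0.015,0.75,0,0,-0.001],[0,-0.015,0.85,0,0,-0.001],[0,-0.015,0.9,0,0,-0.001],[0,-0.015,0.93,0,0,-0.001],[0,-0.015,0.93,0,0,-0.001]]]'
python3 - <<'E'
from h import *
cv2.imwrite("pics/w2.png",cv2.cvtColor(r.grab_frame("wrist"),cv2.COLOR_RGB2BGR))
go([23,-109.5],15,TY)
E
```

```text
clock: 2.48
eef_pos: [514.3, -110.1, 15.2]
tcp_rot: [3.141, 0.0, -0.118]
contact_force: [0.2, -0.2, 0.0]
opening: 0.002
grasp_force: 0.0
t 2.5333 tray [ -74.4 -108.4] z 16.0 yaw -0.118 shift [0.487 0.006 0.006] turn [ 0.0001 -0.0003  0.0001] F [0.8 0.3 0.1]
```

View pics/w2.png

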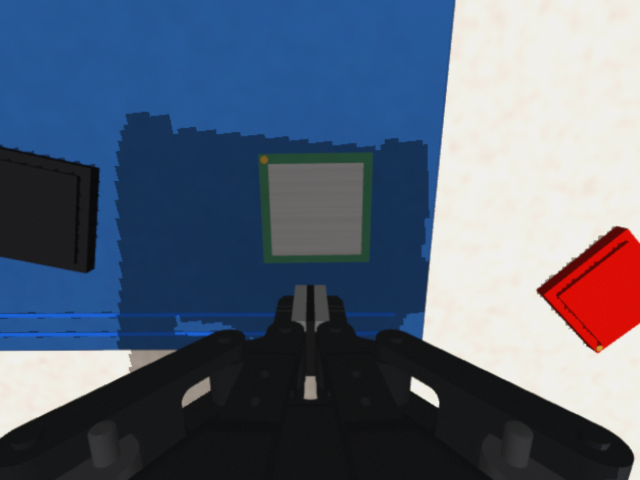

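The fingertips are at column 311 and row 285, just behind the processor, which spans columns 263–372 with its rear edge at row 262. I'll shift about 2 mm sideways and push.

```bash
python3 -m inch '[[[0.03,0.01,0,0,0,0],[0.06,0.01,0,0,0,0],[0.11,0.01,0,0,0,0],[0.16,0.01,0,0,0,0],[0.21,0.01,0,0,0,0],[0.26,0.01,0,0,0,0],[0.31,0.01,0,0,0,0],[0.35,0.01,0,0,0,0]]]'
python3 -m inch '[[[0.025,0,0,0,0,0],[0.05,0,0,0,0,0],[0.07,0,0,0,0,0],[0.085,0,0,0,0,0],[0.085,0,0,0,0,0]]]'
python3 - <<'E'
from h import *
cv2.imwrite("pics/w3.png",cv2.cvtColor(r.grab_frame("wrist"),cv2.COLOR_RGB2BGR))
go([23,-111.5],15,TY)
E
```

```text
clock: 3.2
eef_pos: [585.6, -119.4, 16.3]
tcp_rot: [3.141, -0.001, -0.116]
contact_force: [-3.8, -0.2, 7.7]
opening: -0.0
grasp_force: 4.3
clock: 3.62
eef_pos: [602.6, -121.4, 16.4]
tcp_rot: [3.141, -0.002, -0.117]
contact_force: [-1.4, 0.5, 6.9]
opening: -0.0
grasp_force: 2.8
t 3.6667 tray [  14.  -109.5] z 16.3 yaw -0.117 shift [0.045 0.01  0.007] turn [ 0.0001 -0.0007  0.0005] F [-0.5  0.4  6.8]
```

View pics/w3.png

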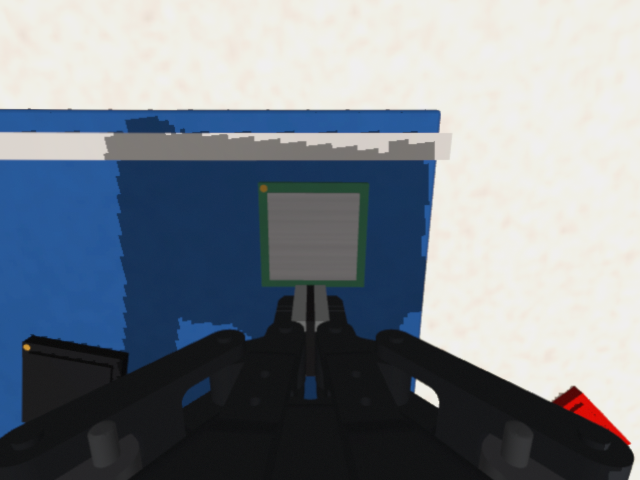

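The processor (columns 260–368, rows 184–287) is square in front of the fingers, about 10 mm short of the rail at row 160. The 7 N upward force is odd, so I'll measure before going on.

```bash
cat >> h.py <<'E'
def cpu(name="wrist",f=None,box=(150,300,240,400)):
    s=r.sense();im=cv2.cvtColor(r.grab_frame(name),cv2.COLOR_RGB2BGR)
    if f: cv2.imwrite(f,im)
    C=cam(name,s);hsv=cv2.cvtColor(im,cv2.COLOR_BGR2HSV);H,S,V=[hsv[...,i].astype(int) for i in range(3)]
    m=(abs(H-70)<22)&(S>60);k=np.zeros(m.shape,bool);k[box[0]:box[1],box[2]:box[3]]=1
    q=rect(cast(C,big(m&k),18));t=s['tcp_rot'][2];d=q[0]-s['eef_pos'][:2]
    print(name,"cpu",q,"tray",tr(q[0]).round(1),"rel tool x,y",(d@np.array([[np.cos(t),np.sin(t)],[np.sin(t),-np.cos(t)]])).round(1),"TCP tray",tr(s['eef_pos'][:2]).round(1))
    return C,im,H,S,V
E
python3 - <<'E'
from h import *
C,im,H,S,V=cpu()
p=cast(C,[(c,np.where(V[120:175,c]>100)[0].max()+120.5) for c in range(140,400,4)],24);v=cv2.fitLine(p.astype(np.float32),2,0,.01,.01).ravel()
print("rail",tr(v[2:]),np.arctan(v[1]/v[0])-np.pi/2)
E
```

```text
wrist cpu (array([ 632.8, -126.6]), array([45.6, 45.8]), -0.118) tray [  44.7 -111. ] rel tool x,y [30.6  1.6] TCP tray [  14.  -109.5]
rail [ 76.580011   -93.60028445] -0.11690414
```

```bash
python3 -m inch '[[[0,0,-0.03,0,0,0],[0,0,-0.03,0,0,0],[-0.05,0,-0.03,0,0,0],[-0.05,0,-0.03,0,0,0],[-0.05,0.008,0.009,0,0,0],[-0.05,0.008,0.009,0,0,0]]]'
python3 - <<'E'
from h import *
cpu(f="pics/w4.png"); go([23,-111.5],13.5,TY)
E
```

```text
clock: 4.22
eef_pos: [589.5, -121.8, 12.2]
tcp_rot: [-3.142, 0.001, -0.117]
contact_force: [-0.0, -0.4, 0.7]
opening: -0.002
grasp_force: 0.0
wrist cpu (array([ 632.7, -126.6]), array([45.5, 45.4]), -0.121) tray [  44.6 -111. ] rel tool x,y [43.5 -0.2] TCP tray [   1.1 -111.3]
t 4.2667 tray [   1.2 -111.3] z 12.5 yaw -0.117 shift [ 0.109  0.001 -0.005] turn [-0.      0.0005  0.0003] F [ 1.  -0.3  0.3]
```

View pics/w4.png

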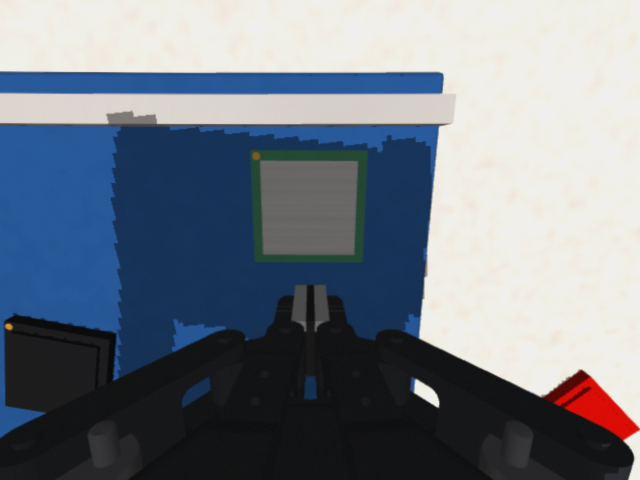

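The fingers are clear and low, at row 285, with the processor undisturbed at rows 151–262. Pushing on to the rail.

```bash
python3 -m inch '[[[0.03,0,0,0,0,0],[0.06,0,0,0,0,0],[0.08,0,0,0,0,0],[0.1,0,0,0,0,0],[0.11,0,0,0,0,0],[0.11,0,0,0,0,0]]]'
python3 -c "
from h import *
cpu();go([23,-111.5],13.5,TY)"
```

```text
clock: 4.77
eef_pos: [609.9, -124.0, 13.1]
tcp_rot: [-3.141, 0.006, -0.117]
contact_force: [-8.9, 1.3, 6.5]
opening: 0.002
grasp_force: 4.6
wrist cpu (array([ 641.5, -127.4]), array([45.5, 45.1]), -0.117) tray [  53.4 -110.8] rel tool x,y [31.8 -0.3] TCP tray [  21.7 -111.1]
t 4.8167 tray [  21.7 -111.1] z 13.1 yaw -0.117 shift [ 0.007  0.002 -0.002] turn [-0.0001  0.0018  0.0004] F [-9.8  0.2  7.5]
```

The processor is seated against the rail with about 9 N of reaction. Next I back off, lift, and go round behind it, turning 90°.

```bash
python3 -m inch '[[[-0.06,0,0,0,0,0],[-0.06,0,-0.15,0,0,0],[-0.06,0.1,-0.3,0,0,-0.04],[0.05,0.22,-0.3,0,0,-0.08],[0.16,0.22,-0.3,0,0,-0.12],[0.16,0.22,-0.3,0,0,-0.16],[0.16,0.22,-0.3,0,0,-0.2],[0.16,0.22,-0.3,0,0,-0.24]]]'
python3 -c "
from h import *
cpu(box=(0,480,0,640),f='pics/w5.png');go([54,-156],12.5,TY+np.pi/2)"
```

```text
clock: 5.48
eef_pos: [639.6, -172.0, 73.5]
tcp_rot: [3.141, -0.0, 0.639]
contact_force: [-0.5, -0.4, 0.1]
opening: 0.004
grasp_force: 0.0
wrist cpu (array([ 641.3, -127.3]), array([45.6, 44.5]), -0.116) tray [  53.2 -110.7] rel tool x,y [ 28.  -34.9] TCP tray [  56.8 -155.3]
t 5.5333 tray [  56.5 -155.2] z 73.5 yaw 0.649 shift [-0.012 -0.006  0.305] turn [ 1.00e-04 -0.00e+00 -2.56e-01] F [0.1 0.  0.3]
```

```bash
python3 -m inch '[[[-0.012,-0.006,0,0,0,-0.04],[-0.012,-0.006,0,0,0,-0.08],[-0.012,-0.006,0,0,0,-0.12],[-0.012,-0.006,0,0,0,-0.16],[-0.012,-0.006,0,0,0,-0.2],[-0.012,-0.006,0,0,0,-0.23],[-0.012,-0.006,0.1,0,0,-0.256],[-0.012,-0.006,0.2,0,0,-0.256]]]'
python3 -m inch '[[[0,0,0.07,0,0,0],[0,0,0.102,0,0,0],[0,0,0.102,0,0,0]]]'
python3 -c "
from h import *
cpu(f='pics/w6.png');go([54,91],12.5,TY+np.pi/2)"
```

```text
clock: 6.2
eef_pos: [637.9, -172.5, 34.5]
tcp_rot: [3.138, 0.0, 1.439]
contact_force: [-0.4, 0.4, -0.4]
opening: -0.002
grasp_force: 0.0
clock: 6.45
eef_pos: [636.1, -172.0, 12.9]
tcp_rot: [-3.14, -0.0, 1.435]
contact_force: [0.4, 0.9, -0.0]
opening: -0.001
grasp_force: 0.0
wrist cpu (array([ 641.6, -127.3]), array([45.6, 45.6]), -0.116) tray [  53.5 -110.7] rel tool x,y [45.1 -0.6] TCP tray [  53.3 -155.8]
t 6.5 tray [  53.6 -155.8] z 13.1 yaw 1.435 shift [ 1.234 -0.02   0.003] turn [-0.0001 -0.     -0.0056] F [-0.6 -0.4 -0.5]
```

View pics/w6.png

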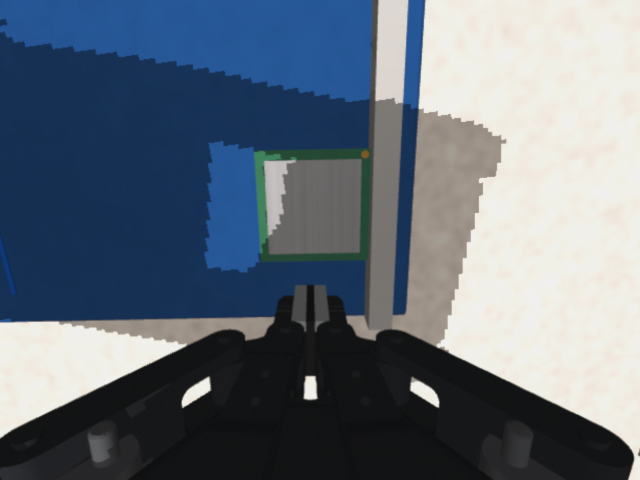

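The processor is flush against the rail (columns 258–369, rail face at about 370) and the fingers are centred behind it. Sliding it along.

```bash
python3 -m inch '[[[0.04,0,0,0,0,-0.005],[0.08,-0.001,0,0,0,-0.0055],[0.14,-0.002,0,0,0,-0.0055],[0.2,-0.003,0,0,0,-0.0055],[0.26,-0.004,0,0,0,-0.0055],[0.32,-0.005,0,0,0,-0.0055],[0.38,-0.006,0,0,0,-0.0055],[0.44,-0.007,0,0,0,-0.0055]]]'
python3 -c "
from h import *
cpu(box=(130,300,230,400));go([54,91],12.5,TY+np.pi/2)"
```

```text
clock: 7.17
eef_pos: [646.7, -83.2, 13.1]
tcp_rot: [3.142, -0.0, 1.455]
contact_force: [0.6, -0.2, 0.8]
opening: 0.002
grasp_force: 0.1
wrist cpu (array([650.2, -49.7]), array([46.2, 45.6]), -0.117) tray [ 52.9 -32.6] rel tool x,y [33.7 -0.4] TCP tray [ 53.4 -66.3]
t 7.2167 tray [ 53.3 -64.4] z 13.1 yaw 1.456 shift [0.777 0.006 0.004] turn [-0.     -0.0002  0.0009] F [-0.8  1.5 -0.3]
```

```bash
python3 -m inch '[[[0.06,0,0,0,0,0],[0.12,0.001,0,0,0,0],[0.18,0.001,0,0,0,0],[0.24,0.002,0,0,0,0],[0.3,0.002,0,0,0,0],[0.36,0.003,0,0,0,0],[0.41,0.003,0,0,0,0],[0.45,0.004,0,0,0,0]]]'
python3 -c "
from h import *
cpu(box=(130,300,230,400),f='pics/w7.png');go([54,91],12.5,TY+np.pi/2)"
```

```text
clock: 7.88
eef_pos: [657.8, 5.9, 13.1]
tcp_rot: [-3.142, -0.0, 1.455]
contact_force: [-0.6, -0.3, 0.4]
opening: 0.002
grasp_force: 0.1
wrist cpu (array([660.9,  39.5]), array([46.2, 45.6]), -0.117) tray [53.  57.2] rel tool x,y [33.7 -0.8] TCP tray [53.9 23.5]
t 7.9333 tray [54.1 24.6] z 13.1 yaw 1.456 shift [0.332 0.    0.003] turn [ 0.0001 -0.0002  0.0009] F [ 0.5 -0.  -0. ]
```

View pics/w7.png

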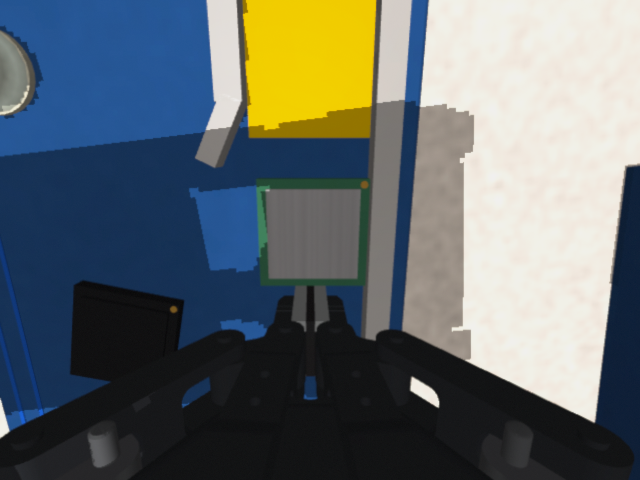

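The processor is still on the rail and about to enter the mouth, with its right edge at the rail and its left edge at column 259, inside the lip's 246. Going on, slowing toward the stop.

```bash
python3 -m inch '[[[0.05,0.001,0,0,0,0],[0.1,0.001,0,0,0,0],[0.15,0.002,0,0,0,0],[0.2,0.002,0,0,0,0],[0.24,0.003,0,0,0,0],[0.27,0.003,0,0,0,0],[0.29,0.003,0,0,0,0],[0.3,0.003,0,0,0,0]]]'
python3 -m inch '[[[0.01,0,0,0,0,0],[0.02,0,0,0,0,0],[0.03,0,0,0,0,0],[0.03,0,0,0,0,0]]]'
python3 -c "
from h import *
cpu(box=(130,300,230,400),f='pics/w8.png');go([54,96],12.5,TY+np.pi/2)"
```

```text
clock: 8.6
eef_pos: [665.4, 64.8, 13.1]
tcp_rot: [3.141, -0.0, 1.455]
contact_force: [-0.3, -0.3, 1.1]
opening: -0.001
grasp_force: 0.1
clock: 8.93
eef_pos: [666.1, 70.2, 13.1]
tcp_rot: [3.142, -0.0, 1.455]
contact_force: [0.0, 0.6, 0.2]
opening: -0.0
grasp_force: 0.0
wrist cpu (array([668.6, 104. ]), array([45.7, 45.3]), -0.115) tray [ 53.1 122.2] rel tool x,y [33.9 -1.4] TCP tray [54.5 88.3]
t 8.9833 tray [54.5 88.1] z 13.1 yaw 1.455 shift [ 0.039 -0.003  0.003] turn [ 0.     -0.      0.0005] F [-0.4  0.8 -1.4]
```

View pics/w8.png

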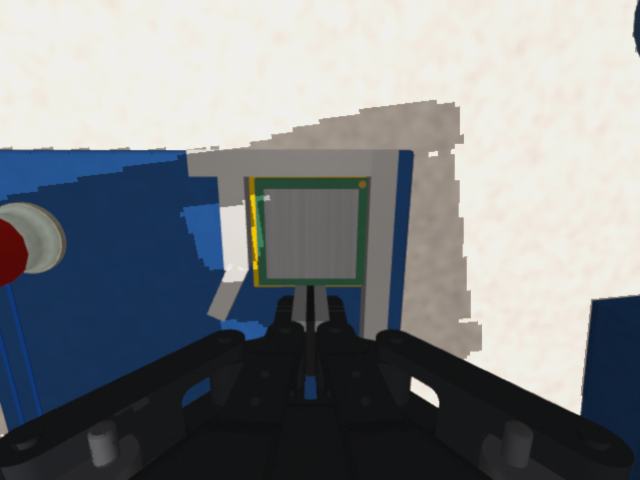

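The processor is in the pocket with its front edge at row 178, right by the stop, but there is no reaction yet. Creeping until the force rises.

```bash
python3 -m inch '[[[0.005,0,0,0,0,0],[0.01,0,0,0,0,0],[0.015,0,0,0,0,0],[0.02,0,0,0,0,0],[0.02,0,0,0,0,0]]]'
python3 -c "
from h import *
cpu(box=(130,300,230,400));go([54,96],12.5,TY+np.pi/2)"
```

```text
clock: 9.4
eef_pos: [666.2, 71.8, 13.0]
tcp_rot: [-3.141, 0.003, 1.455]
contact_force: [-0.9, -12.1, 2.3]
opening: -0.004
grasp_force: 5.8
wrist cpu (array([668.6, 104.6]), array([44.6, 45.3]), -0.116) tray [ 53.  122.8] rel tool x,y [32.9 -1.4] TCP tray [54.5 89.9]
t 9.45 tray [54.4 89.9] z 13.0 yaw 1.455 shift [ 0.03  -0.002  0.003] turn [-0.0002  0.0009  0.0008] F [  0.2 -11.9   1.5]
```

A 12 N reaction means it is home. Now I withdraw straight back, then up.

```bash
python3 -m inch '[[[-0.05,0,0,0,0,0],[-0.12,0,0,0,0,0],[-0.12,0,-0.15,0,0,0],[-0.12,0,-0.3,0,0,0],[-0.12,0,-0.45,0,0,0],[-0.12,0,-0.5,0,0,0],[-0.12,0,-0.5,0,0,0]]]'
python3 -c "
from h import *
cpu(box=(0,300,200,420),f='pics/w9.png')
im=cv2.imread('pics/w9.png');cv2.imwrite('pics/w9c.png',cv2.resize(im[0:300,150:450],None,fx=2,fy=2))"
```

```text
clock: 10.03
eef_pos: [665.7, 49.6, 116.5]
tcp_rot: [3.136, -0.001, 1.454]
contact_force: [1.3, -0.2, -0.6]
opening: 0.008
grasp_force: 0.0
wrist cpu (array([668.7, 105.3]), array([44.9, 45.1]), -0.118) tray [ 53.  123.5] rel tool x,y [55.7 -3.5] TCP tray [56.6 67.8]
```

View pics/w9c.png

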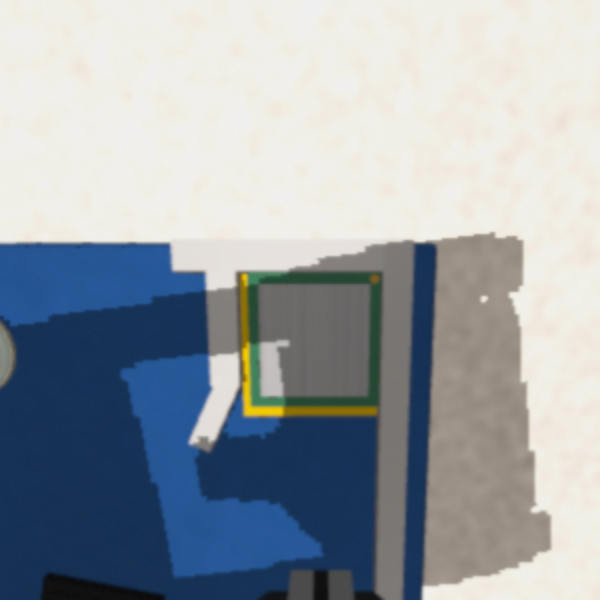

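The processor sits flush in the corner, with its front edge on the end stop (crop row 272) and its right edge on the rail (column 382). Only slivers of yellow show on the lip side and at the rear, and the hand is clear.

```bash
python3 -c "
from rig import r
print(r.sign_off())"
```

```text
the job is handed in; nothing more can be done
None
```

The processor was pushed flat against the rail, slid along it into the yellow pocket, and is home against the end stop. The hand is clear, nothing else was touched, and the job was handed in at about 10 s.

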